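Press the label holder behind the lip of the jar rack

TASK

Take the wide label holder out of the compartmented parts bin, set it on the front ledge of the jar rack with its tongue pointing at the gap under the lip, and push it in behind the lip, against the spring, until its upright plate is fully home against the lip. Finish while still gripping it and holding it pressed home, because it springs back out if let go. Leave the narrow holder, the jar lid, the powder jar and the dish undisturbed.

Things in the scene. Friction and masses are not known exactly. Their poses are not given: they have to be found in the camera images.
- holder: Wide white label holder, 45 g, lying in one of the bin's compartments (varies). Flat tongue 60 (x) x 50 (y) x 6 mm (z); across it an upright card plate, 10 mm thick (x), 46 wide, top 51 mm above the underside: the grip, from above. Origin: underside, below the plate's middle; z up. Tongue from x = -15 to +45; its long +x end goes under the lip. Plate front face at x = +5, card on its -x face.
- holder_tip (a point): Middle of the tongue's leading (+x) end edge, 45 mm ahead (x) of the holder's origin and 3 mm above its underside. Axes as the holder.
- rack: Fixed low jar rack, front towards the robot, turned up to 0.3 rad. Origin: bench level, below the middle of the lip's front edge; +x into the rack, z up. x from -75 to 170, y +-130. Shelf top z = 30 mm; x from -75 to 0 is a free ledge. Lip aluminium, top z = 45. From x = 88 a step with fixed small jars, top 88 mm. Home: holder origin at x = -5, y = 0, z = 30, same yaw.
- strip (a joint): Hidden spring strip inside the gap (m): 0 when empty, grows as the tongue pushes it in. Its face rests 28 mm behind the lip's front edge: the tongue meets it 12 mm before home; at home it reads 0.012. It pushes back 1 N at first, 0.4 N more per mm, about 6 N at home; then the plate meets the rigid lip.
- bin: Grey plastic parts bin fixed on the bench, 130 (x) by 248 (y) by 22 mm high, walls and floor 4 mm, two dividers make three equal compartments side by side along y, 81 mm apart centre to centre. Origin: centre of its underside, z up. Turned up to 0.25 rad.
- narrow_holder: Narrow label holder, same shape as the wide one but tongue only 28 mm and upright plate 26 mm wide, in another compartment; leave alone. Origin as the wide one.
- jar_lid: Round white jar lid, 44 mm diameter, 14 high, in the remaining compartment; leave alone. Origin: centre of its underside.
- powder_jar: Loose glass powder jar, 32 mm diameter, 44 high, on the rack's shelf to the +y side of the gap; leave alone. Origin: centre of its underside.
- dish: Loose white mixing dish, 44 mm diameter, 20 high, on the rack's shelf to the -y side of the gap; leave alone. Origin: centre of its underside.
- lip_gap (a point): Middle of the mouth of the gap under the lip, level with the lip's front edge, 34.5 mm above the bench; axes as the rack. Gap 56 mm wide (y), 9 high (z 30 to 39 mm), under a 6 mm thick roof, 92 wide, reaching 60 mm back. Beside it the lip is closed. Home: the holder's plate touches the lip's front edge here, the tongue 40 mm in.
Mind the look-alikes: they are no part of the job. What is shaped like the holder but green or red is not meant.

How it is judged (in metres and radians):
On the way, in this order (a step that is already met when the one before it is completed fails the run):
1. the wide holder is gripped and lifted clear of the bin (contact force between the fingers and holder above 2 N and height (world z) of holder above 0.03 m), for 0.1 s.
2. the tongue has entered the gap behind the lip (x of holder_tip in the frame of rack above 0.008 m and z of holder in the frame of rack below 0.035 m and z of holder_tip in the frame of rack between 0.028 and 0.038 m and y of holder in the frame of rack between -0.006 and 0.006 m), for 0.1 s.
At the end, for the whole second after the job is handed in: Still gripped (over 2 N), tongue under the lip within 6 mm of the gap's middle, straight within 0.09 rad, upright within 0.1 rad, at shelf height; plate within 2.5 mm of the lip, spring strip pressed back over 9.5 of 12 mm, holder slower than 20 mm/s, through the last second (contact force between the fingers and holder above 2 N and value of joint strip above 0.0095 m and x of holder in the frame of rack between -0.0075 and -0.002 m and y of holder in the frame of rack between -0.006 and 0.006 m and z of holder in the frame of rack below 0.035 m and z of holder_tip in the frame of rack between 0.028 and 0.038 m and angle between the x axis of holder and the x axis of rack, either way round below 0.09 rad and angle between holder's own z axis and vertical below 0.1 rad and linear speed of holder below 0.02 m/s); the arm keeps its last pose, push and grip.
It fails at once if the narrow label holder is disturbed (moved over 20 mm) (distance of narrow_holder from where it was at the start of the episode above 0.02 m).
It fails at once if the jar lid is disturbed (moved over 20 mm) (distance of jar_lid from where it was at the start of the episode above 0.02 m).
It fails at once if the powder jar is disturbed (moved over 20 mm) (distance of powder_jar from where it was at the start of the episode above 0.02 m).
It fails at once if the mixing dish is disturbed (moved over 20 mm) (distance of dish from where it was at the start of the episode above 0.02 m).
It also fails if it takes over 43 s, if anything falls off the work surface, if the arm or the gripper's body presses on something with over 40 N, if the wrist force passes 120 N, or if a joint passes its speed limit or range.

ROBOT

A 7-joint arm with a two-finger parallel gripper is mounted at the origin on the work surface. World frame = base frame: x ahead of the robot, y to its left, z up, the work surface at z = 0. Lengths are in mm, angles in rad, forces in N, time in s.
With the tool pointing down it reaches from about 425 to 950 mm from the base axis. Payload 16.7 kg.
Tool frame: the origin (TCP) lies midway between the tips of the shut fingers; the grasp point (between the pads) lies robot.grip_point_offset behind it (robot.grip_point_offset is the distance from the TCP to the grasp point, in mm); z points along the fingers, y is the line along which they close (so a half turn about z gives the same grasp; the last joint's range is limited). The gripper opens to 94 mm and grips with 3 to 60 N. Pads are 16 mm wide; open, the fingers measure 119 mm over their backs; the gripper's body (75 mm by 177 mm) begins 78 mm behind the grasp point.
Start: joints at [-1.286, 0.426, 0.074, 1.606, -0.034, 1.111, -0.067], TCP at [284.328, 612.153, 205.467] pointing down, gripper open.
Joint ranges: [-2.85, 2.85], [-0.5, 2.14], [-1.23, 1.37], [0.21, 2.46], [-1.02, 4.16], [0.16, 2.05], [-2.73, 2.73]. Speed limits (rad/s): [1.89, 1.89, 2.39, 2.39, 3.01, 3.01, 3.01].

INTERFACE

Orientations are given as a unit quaternion [w, x, y, z].
In Python, from station import robot gives the robot as it stands. The module is installed in compiled form; this text tells all that it offers.
- The arm moves only by the tool carry_out, never from a script. Its argument "moves" is a list of rows, each a list of 7 numbers: the shift along the tool's x, y, z in cm, then the turn, a rotation vector about the tool's x, y, z in rad, then the opening, from -1 (shut) to 1 (fully open). In form: [[dx, dy, dz, rx, ry, rz, fingers], ...]. A call has 1 to 5 rows; each row shifts and turns the commanded pose from where the row before left it, along the tool's axes as they then stand; what a row does not reach is not made up. A row lasts 1/8 s, in which the tool goes at most 62.5 mm and 10.7 degrees, less where a joint would pass 70% of its speed; a pose out of reach is approached as far as the arm can. A call with a gripper value outside its range is refused whole. The fingers move at their own pace and stop on an object; "force" is the grip in N (left out, the last holds). Time passes only in rows, so rows that do not move let the fingers close. It gives the time, the measured TCP pose, the force, the opening and the grip force at its end, in the units of the state.
- robot.read_state(): the state, without advancing time (a new reading comes with each control period).
- robot.capture(name): name is "side" or "top" or "wrist"; returns the picture (400x640x3 uint8, blue, green, red); there is no depth.
- robot.camera_params(name): a dict with "K" (3x3 intrinsics, pixels), "k1" (the pictures are not rectified: a ray, as slopes to the right and down, at radius r is drawn at 1 + k1 r^2 times it, then the intrinsics apply), "R" (3x3) and "t" (3): a world point X has camera coordinates R X + t; the wrist camera has in their place "mount" (4x4, takes a point from camera to tool coordinates, whose origin is the TCP and whose axes are the flange's). Camera axes: x right, y down, z forward; pixel columns grow to the right and rows downward; lengths in mm; the calibration is good to about 2 mm. A picture is of the moment at which its call begins: read the wrist's pose just before it. camera_params takes no time and is no camera call.
- robot.finish_job(): hands the job in; it is judged then, once.
Trained networks look in the newest picture that a camera, given by its name, has taken for a name from the list of things; names that differ only in an ending like _2 or _b are one class to them, and where a whole thing is asked for, a point or a joint stands for the part that bears it (a point fixed in the world has none). Each returns a list of dicts, best first, with "score" (0 to 1); they miss things now and then, are a little off and sometimes report something else, mostly with a low value. They report only what shows in the picture. A call takes as long as a camera call. They do not tell look-alikes from the thing itself.
- robot.trace(thing, camera): "region" (400x640 bool, what is visible of it) and "at" ([column, row] in pixels, amid what is visible of it).
The state is a dict: "t": time; "qpos": joint angles; "qvel": joint speeds; "effort": joint torques, N m; "tool_pos": TCP position; "tool_rot": TCP orientation; "wrist_force": force on the tool from outside, world axes, zero at the start; "wrist_torque": the same for the moment, N m; "finger_gap": opening from 0.0 (shut) to 1.0 (fully open); "grip_force": force on a finger pad.
Only numpy, scipy, OpenCV 4.12 (cv2) and the standard library are available. Lean on these libraries where they do the work, as an engineer would, in place of code of your own. Each camera call takes 0.05 s, during which the arm holds its last target. There are 200 camera calls.

## Working session

There is one attempt and no reset: what is moved stays moved. The work goes in short steps, Python scripts to look and compute and a tool call to move; the robot and the scene stay as the last step left them, time stands still between calls to the robot, and variables do not carry over. Pictures are saved under pics/ and viewed, at most 10 in all, crops included, and the job is handed in when it is done.

Besides the shell and the picture viewer there is one more tool, called after "Call:" as a command line: name --pt "numbers of a row" for each row, then --argument value for the rest. carry_out: Moves the arm, as the interface text tells. Its arguments: {"type":"object","properties":{"moves":{"type":"array"},"force":{"type":"number"}},"required":["moves"]}

```bash
mkdir -p pics; ls
python3 - <<'E'
from station import robot
import cv2,numpy as np
s=robot.read_state();print(s)
print(robot.grip_point_offset)
for c in("top","side","wrist"):
    cv2.imwrite(f"pics/{c}0.png",robot.capture(c)); p=robot.camera_params(c)
    print(c,{k:np.round(v,4).tolist() for k,v in p.items()})
    for th in("holder","narrow_holder","jar_lid","rack","bin","powder_jar","dish"):
        print(th,[(round(d["score"],2),np.round(d["at"]).tolist(),int(d["region"].sum())) for d in robot.trace(th,c)])
    if c=="side":break
E
```

```text
pics
{'t': 0.0, 'qpos': array([-1.28547431,  0.42672887,  0.07388771,  1.60659276, -0.03410037,
        1.11080075, -0.06709165]), 'qvel': array([-1.31340117e-03,  8.55762685e-04, -2.62454080e-04,  1.19609677e-03,
       -1.61583556e-04, -7.19585716e-04,  9.02518210e-05]), 'effort': array([ 2.46784648e-04, -9.35754991e+01,  3.66628334e+00, -4.54211426e+01,
       -4.89686080e-02,  1.96566456e-02,  1.20968298e-04]), 'tool_pos': array([284.21036221, 611.77354544, 204.78509937]), 'tool_rot': array([-8.35056669e-05,  2.15729880e-01,  9.76452875e-01, -6.29113754e-04]), 'wrist_force': array([0.47775108, 0.16816478, 0.09372147]), 'wrist_torque': array([ 0.027306  , -0.04217311,  0.04560266]), 'grip_force': 0.0, 'finger_gap': 1.0014208043962571}
18.8
top {'K': [[415.0188, 0.0, 314.0656], [0.0, 415.0188, 203.322], [0.0, 0.0, 1.0]], 'k1': -0.0419, 'R': [[-0.011, -0.9998, 0.0163], [-0.9886, 0.0084, -0.1506], [0.1505, -0.0178, -0.9885]], 't': [71.8419, 453.5923, 1023.4644]}
holder [(0.9, [159.0, 247.0], 468), (0.83, [220.0, 192.0], 454), (0.75, [215.0, 258.0], 482), (0.59, [266.0, 261.0], 462)]

[... 196 characters left out ...]
188.0], 3783)]
powder_jar [(0.62, [384.0, 172.0], 154)]
dish [(0.62, [453.0, 147.0], 191)]
side {'K': [[382.7261, 0.0, 319.1518], [0.0, 382.7261, 200.9224], [0.0, 0.0, 1.0]], 'k1': -0.0627, 'R': [[-0.8929, -0.4502, 0.0054], [-0.2406, 0.4671, -0.8508], [0.3805, -0.761, -0.5254]], 't': [429.5509, 138.4689, 973.6689]}
holder [(0.65, [352.0, 259.0], 411), (0.64, [223.0, 302.0], 327), (0.63, [326.0, 294.0], 567), (0.59, [276.0, 336.0], 657), (0.56, [263.0, 268.0], 154), (0.51, [318.0, 171.0], 3153)]
narrow_holder [(0.26, [328.0, 153.0], 49)]
jar_lid [(0.37, [320.0, 173.0], 144)]
rack [(0.8, [315.0, 172.0], 3070)]
bin [(0.56, [295.0, 228.0], 379), (0.29, [321.0, 175.0], 138)]
powder_jar []
dish []
```

Run:
```python
import cv2
a=cv2.imread("pics/top0.png")[80:330,110:510]
cv2.imwrite("pics/topz.png",cv2.resize(a,None,fx=2,fy=2,interpolation=cv2.INTER_CUBIC))
a=cv2.imread("pics/top0.png")[150:240,190:320]
cv2.imwrite("pics/binz.png",cv2.resize(a,None,fx=6,fy=6,interpolation=cv2.INTER_CUBIC))
```

```text
(no output)
```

View pics/topz.png

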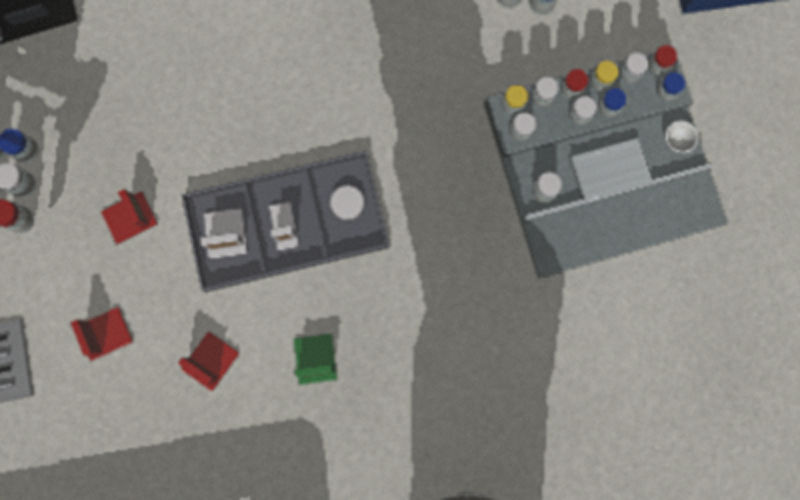

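View pics/binz.png

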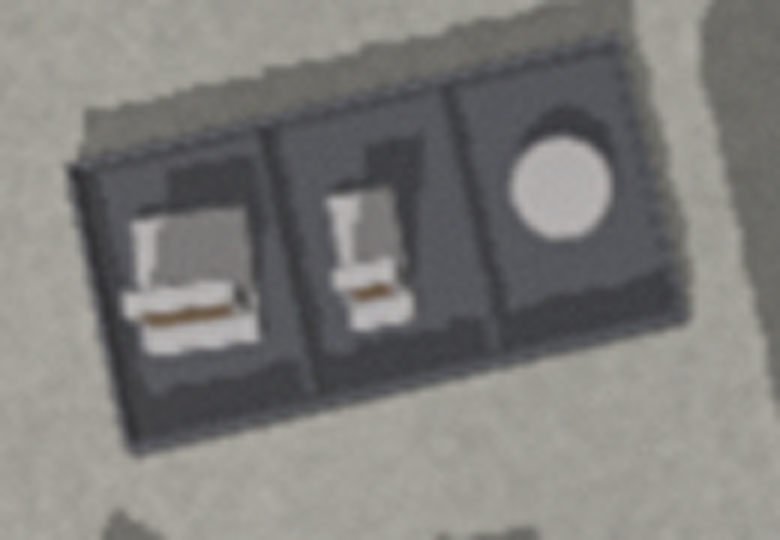

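Candidates in the top image are: white wide holder (220,196), narrow white (252,191), red (174,187), (161,247) and (215,259), green (267,258). The close crop confirms the wide white one in the bin's left compartment. Its tongue points up (+x), and the brown card is on the near side.

```bash
cat > h.py <<'E'
import numpy as np,cv2
from station import robot
from scipy.spatial.transform import Rotation as Ro
from scipy.optimize import least_squares
def cam(c,s=None):
    p=robot.camera_params(c)
    if "mount" in p:
        s=s or robot.read_state();q=s["tool_rot"]
        T=np.eye(4);T[:3,:3]=Ro.from_quat([q[1],q[2],q[3],q[0]]).as_matrix();T[:3,3]=s["tool_pos"]
        M=np.linalg.inv(T@np.array(p["mount"]));R,t=M[:3,:3],M[:3,3]
    else: R,t=np.array(p["R"]),np.array(p["t"])
    return np.array(p["K"]),p["k1"],R,t
def proj(C,X):
    K,k,R,t=C;x=np.atleast_2d(X)@R.T+t
    return cv2.projectPoints(x,np.zeros(3),np.zeros(3),K,np.array([k,0,0,0.]))[0][:,0]
def unproj(C,px,z):
    K,k,R,t=C;u=cv2.undistortPoints(np.array(px,float).reshape(-1,1,2),K,np.array([k,0,0,0.]))[:,0]
    d=np.c_[u,np.ones(len(u))]@R;o=-R.T@t
    return o+d*((np.reshape(z,-1)-o[2])/d[:,2])[:,None]
def place(x,y,a,P):
    c,s=np.cos(a),np.sin(a);P=np.atleast_2d(np.array(P,float))
    return np.c_[x+c*P[:,0]-s*P[:,1],y+s*P[:,0]+c*P[:,1],P[:,2]]
def fit(C,P,px,x0):
    r=least_squares(lambda v:(proj(C,place(*v,P))-px).ravel(),x0,x_scale=[10,10,.1])
    return r.x,np.abs(r.fun).max()
def tool(s):
    q=s["tool_rot"];return s["tool_pos"],Ro.from_quat([q[1],q[2],q[3],q[0]]).as_matrix()
def todo(s,target,yaw):
    "tool-axis shift in cm (from current) and turn about tool z so tool y points along yaw, tool down"
    p,R=tool(s);y=np.array([np.cos(yaw),np.sin(yaw),0]);z=np.array([0,0,-1.]);G=np.c_[np.cross(y,z),y,z]
    print("shift",np.round(R.T@(np.array(target)-p)/10,2),"rotvec",np.round(Ro.from_matrix(R.T@G).as_rotvec(),3))
E
python3 - <<'E'
from h import *
C=cam("top")
z=lambda L:np.array(L)/2+[110,80]
b=lambda L:np.array(L)/6+[190,150]
# rack: lip front edge ends z45, ledge front corner right z30, step front..., lip roof back corners
print(fit(C,[[0,130,45],[0,-130,45],[-75,-130,30],[60,46,45],[60,-46,45]],z([[528,217],[710,167],[727,222],[572,156],[635,138]]),[700,-150,.25]))
print(fit(C,[[65,124,22],[65,-124,22],[-65,124,22],[-65,-124,22]],b([[72,168],[620,42],[135,450],[688,318]]),[600,100,.2]))
# holder: z offset 4: tongue far corners z10, near tongue corners z10, plate top corners z55
print(fit(C,[[45,25,10],[45,-25,10],[-15,25,10],[-15,-25,10],[-5,23,55],[-5,-23,55]],b([[133,220],[248,207],[147,357],[260,340],[122,318],[250,305]]),[600,200,.15]))
p=robot.camera_params("wrist");print({k:np.round(v,3).tolist() for k,v in p.items()})
E
```

```text
(array([ 5.22169874e+02, -2.03465798e+02,  2.66892587e-01]), np.float64(2.7639266833310785))
(array([4.91066838e+02, 2.24035443e+02, 2.28942204e-01]), np.float64(1.199946254288193))
(array([4.61989602e+02, 3.02009338e+02, 1.24889282e-01]), np.float64(2.120420063435489))
{'K': [[298.56, 0.0, 323.899], [0.0, 298.56, 200.761], [0.0, 0.0, 1.0]], 'k1': -0.052, 'mount': [[0.001, -0.97, -0.242, 70.839], [1.0, 0.001, -0.001, 0.252], [0.001, -0.242, 0.97, -178.884], [0.0, 0.0, 0.0, 1.0]]}
```

Run:
```python
from h import *
todo(robot.read_state(),[462,302,150],.125)
```

```text
shift [-29.18 -20.64   5.55] rotvec [-0.    -0.     1.011]
```

Call:
carry_out --pt "-4 -2.8 0.5 0 0 0 1" --pt "-4 -2.8 0.5 0 0 0 1" --pt "-4 -2.8 0.5 0 0 0 1" --pt "-4 -2.8 0.5 0 0 0 1" --pt "-4 -2.8 0.5 0 0 0 1"

```text
t: 1.42
tool_pos: [407.5, 399.6, 180.5]
tool_rot: [0.0, 0.216, 0.976, 0.0]
wrist_force: [0.8, -0.0, 0.2]
finger_gap: 1.002
grip_force: 0.0
```

Call:
carry_out --pt "-4 -2.8 1 0 0 0 1" --pt "-4 -2.8 1 0 0 0 1" --pt "-1.2 -1 1 0 0 0.1 1" --pt "0 0 0 0 0 0.18 1" --pt "0 0 0 0 0 0.18 1"

```text
t: 2.05
tool_pos: [462.6, 302.0, 150.5]
tool_rot: [-0.0, 0.436, 0.9, -0.0]
wrist_force: [0.0, 0.8, -0.2]
finger_gap: 1.0
grip_force: 0.0
```

Call:
carry_out --pt "0 0 0 0 0 0.18 1" --pt "0 0 0 0 0 0.18 1" --pt "0 0 0 0 0 0.18 1" --pt "0 0 0 0 0 0 0.3" --pt "0 0 0 0 0 0 0.3"

```text
t: 2.68
tool_pos: [462.3, 302.4, 150.5]
tool_rot: [-0.0, 0.656, 0.755, 0.0]
wrist_force: [0.2, 0.6, -0.4]
finger_gap: 0.824
grip_force: 0.0
```

Run:
```python
from h import *
s=robot.read_state();print(s["t"],s["qpos"],s["tool_pos"],s["finger_gap"],s["qvel"])
todo(s,[462,302,150],.125)
cv2.imwrite("pics/w1.png",robot.capture("wrist"))
for th in("holder","narrow_holder"):
    print(th,[(round(d["score"],2),np.round(d["at"]).tolist(),int(d["region"].sum())) for d in robot.trace(th,"wrist")])
```

```text
2.675 [-1.006281    0.2977971   0.37387821  1.95544909 -0.13597378  0.91228716
 -0.42353092] [462.31270553 302.41204136 150.52631995] 0.8242199815048477 [ 0.0048747  -0.00050038 -0.00405674  0.00044445 -0.00048703 -0.00136194
 -0.01236104]
shift [-0.04 -0.04  0.05] rotvec [ 0.    -0.     0.015]
holder [(0.85, [232.0, 27.0], 2812), (0.8, [188.0, 153.0], 3044), (0.77, [382.0, 70.0], 3082), (0.71, [195.0, 258.0], 1255), (0.63, [338.0, 188.0], 2479)]
narrow_holder [(0.65, [332.0, 256.0], 1416), (0.35, [352.0, 329.0], 345)]
```

View pics/w1.png

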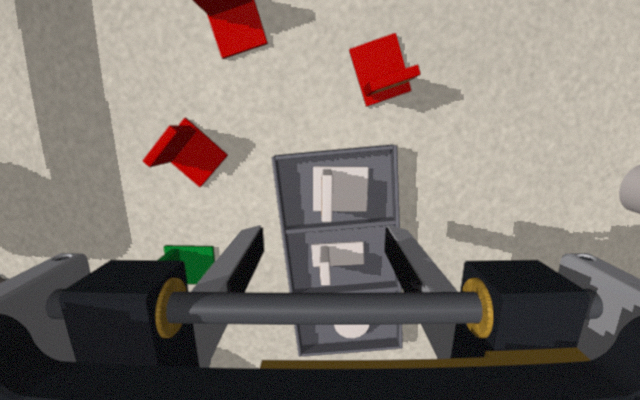

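The wide holder shows at about (340,190) in the wrist picture. Zooming in for corners.

Run:
```python
import cv2
a=cv2.imread("pics/w1.png")[140:235,265:405]
cv2.imwrite("pics/w1z.png",cv2.resize(a,None,fx=5,fy=5,interpolation=cv2.INTER_CUBIC))
```

```text
(no output)
```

View pics/w1z.png

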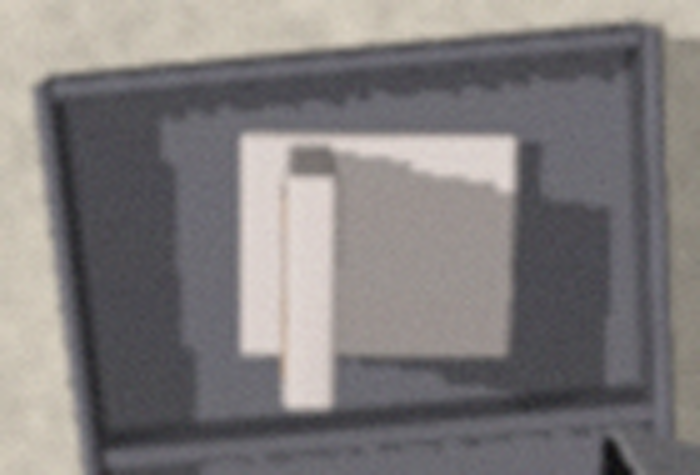

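Run:
```python
from h import *
C=cam("wrist");px=np.array([[240,133],[517,136],[508,357],[240,355],[288,175],[334,175],[283,410],[332,411]])/5+[265,140]
P=[[-15,25,10],[45,25,10],[45,-25,10],[-15,-25,10],[-5,23,55],[5,23,55],[-5,-23,55],[5,-23,55]]
v,e=fit(C,P,px,[462,302,.12]);print(v,e,proj(C,place(*v,P))-px)
print(robot.read_state()["finger_gap"])
todo(robot.read_state(),[v[0],v[1],32],v[2])
```

```text
[4.63965138e+02 3.06215819e+02 1.29104563e-01] 0.8123723782010188 [[-0.20532471 -0.26316412]
 [ 0.26658639 -0.28237968]
 [ 0.02877231  0.2694861 ]
 [-0.24129121  0.16958461]
 [-0.81237238 -0.08399468]
 [ 0.76632303  0.02138763]
 [-0.19197802  0.16174605]
 [ 0.37052888  0.05851448]]
0.6956975561745259
shift [ 0.37  0.21 11.85] rotvec [-0.    -0.     0.009]
```

Call:
carry_out --pt "0.37 0.21 2 0 0 0 0.3" --pt "0 0 3 0 0 0 0.3" --pt "0 0 3 0 0 0 0.3" --pt "0 0 2.5 0 0 0 0.3" --pt "0 0 1.8 0 0 0 0.3"

```text
t: 3.45
tool_pos: [463.8, 306.1, 26.4]
tool_rot: [-0.0, 0.657, 0.754, -0.0]
wrist_force: [0.2, -0.0, 0.3]
finger_gap: 0.647
grip_force: 0.0
```

Call:
carry_out --pt "0 0 0 0 0 0 -0.4" --pt "0 0 0 0 0 0 -1" --pt "0 0 0 0 0 0 -1" --pt "0 0 0 0 0 0 -1" --pt "0 0 0 0 0 0 -1" --force 40

```text
t: 4.08
tool_pos: [464.0, 306.5, 27.8]
tool_rot: [-0.0, 0.657, 0.754, 0.0]
wrist_force: [-0.9, 0.5, 0.3]
finger_gap: 0.155
grip_force: 0.0
```

Call:
carry_out --pt "0 0 0 0 0 0 -1" --pt "0 0 0 0 0 0 -1" --pt "0 0 0 0 0 0 -1" --pt "0 0 0 0 0 0 -1"

```text
t: 4.58
tool_pos: [464.0, 306.3, 27.6]
tool_rot: [-0.0, 0.657, 0.753, 0.0]
wrist_force: [-1.3, -0.5, 3.6]
finger_gap: 0.105
grip_force: 40.0
```

Call:
carry_out --pt "0 0 -2 0 0 0 -1" --pt "0 0 -4 0 0 0 -1" --pt "0 0 -4 0 0 0 -1" --pt "0 0 -2 0 0 0 -1" --pt "0 0 0 0 0 0 -1"

```text
t: 5.2
tool_pos: [464.5, 306.8, 148.6]
tool_rot: [-0.0, 0.657, 0.754, 0.001]
wrist_force: [0.1, 0.7, -1.5]
finger_gap: 0.105
grip_force: 40.0
```

Run:
```python
from h import *
s=robot.read_state();print(s["tool_pos"],s["grip_force"],s["qpos"])
todo(s,[450,-223,147],.267)
```

```text
[464.47115627 306.76428799 148.55156245] 39.9998277425766 [-1.01305817  0.30645667  0.37976695  1.95017563 -0.1429435   0.90823985
 -0.42539498]
shift [-52.29  -8.62   0.06] rotvec [ 0.002 -0.001 -0.131]
```

Call:
carry_out --pt "-2.5 -0.4 0 0 0 0 -1" --pt "-4 -0.66 0 0 0 0 -1" --pt "-4 -0.66 0 0 0 0 -1" --pt "-4 -0.66 0 0 0 0 -1" --pt "-4 -0.66 0 0 0 0 -1"

```text
t: 5.82
tool_pos: [457.8, 116.3, 146.3]
tool_rot: [-0.0, 0.658, 0.753, -0.001]
wrist_force: [0.5, 0.4, -0.1]
finger_gap: 0.108
grip_force: 40.0
```

Call:
carry_out --pt "-4 -0.66 0 0 0 0 -1" --pt "-4 -0.66 0 0 0 0 -1" --pt "-4 -0.66 0 0 0 0 -1" --pt "-4 -0.66 0 0 0 0 -1" --pt "-4 -0.66 0 0 0 0 -1"

```text
t: 6.45
tool_pos: [451.7, -85.8, 146.5]
tool_rot: [-0.001, 0.658, 0.753, -0.001]
wrist_force: [0.2, -0.9, -0.9]
finger_gap: 0.104
grip_force: 40.0
```

Call:
carry_out --pt "-4 -0.66 0 0 0 0 -1" --pt "-4 -0.66 0 0 0 0 -1" --pt "-4 -0.66 0 0 0 0 -1" --pt "-1.8 -0.3 0 0 0 -0.131 -1" --pt "0 0 0 0 0 0 -1"

```text
t: 7.08
tool_pos: [447.7, -225.3, 146.5]
tool_rot: [-0.001, 0.608, 0.794, -0.001]
wrist_force: [0.5, 0.5, -0.7]
finger_gap: 0.104
grip_force: 40.0
```

Run:
```python
from h import *
s=robot.read_state();print(s["t"],s["tool_pos"],s["grip_force"],s["qpos"])
todo(s,[450,-223,147],.267)
cv2.imwrite("pics/w2.png",robot.capture("wrist"))
```

```text
7.075 [ 447.65192228 -225.26941793  146.46207423] 39.99898016452789 [-0.2309903   0.2457524   0.66228576  2.07811104 -0.19401561  0.87918228
  0.80532436]
shift [ 0.16  0.29 -0.05] rotvec [-0.002 -0.    -0.003]
```

View pics/w2.png

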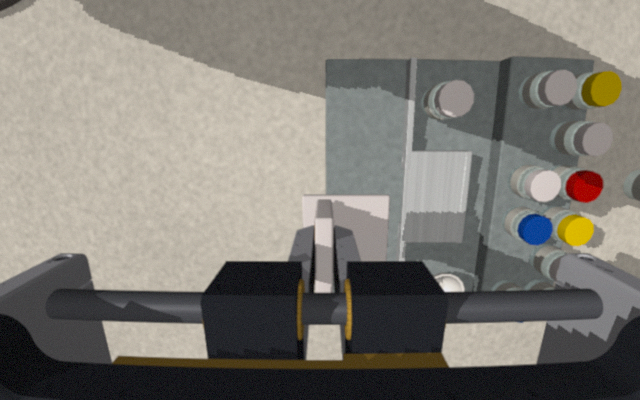

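The wrist view shows the rack, with its lip edge along column 408 and the lip roof at about (440,195). It also shows the held holder at about (345,230).

Run:
```python
import cv2
a=cv2.imread("pics/w2.png")[50:250,290:510]
cv2.imwrite("pics/w2z.png",cv2.resize(a,None,fx=3,fy=3,interpolation=cv2.INTER_CUBIC))
```

```text
(no output)
```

View pics/w2z.png

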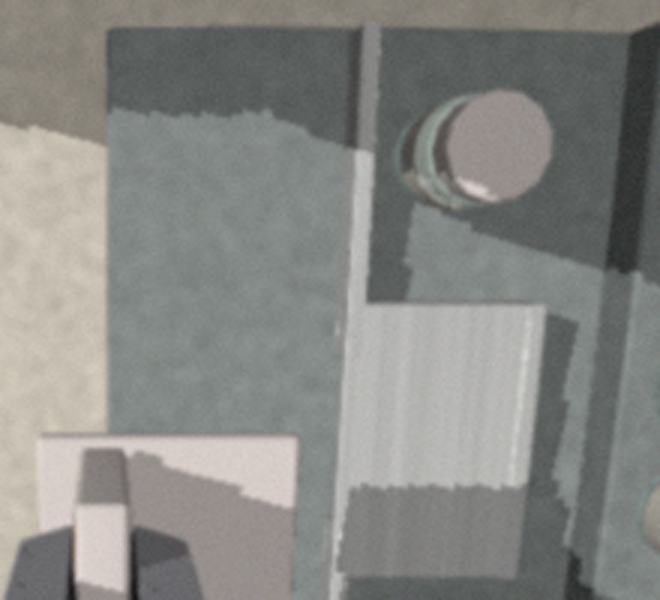

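Run:
```python
from h import *
s=robot.read_state();C=cam("wrist",s);f=lambda L:np.array(L)/3+[290,50]
P=[[-75,130,30],[0,130,45],[60,46,45],[60,-46,45],[0,46,45],[0,-46,45]];px=f([[107,28],[361,25],[546,304],[518,577],[348,302],[332,575]])
v,e=fit(C,P,px,[522,-203,.267]);print("rack",v,e);print(np.round(proj(C,place(*v,P))-px,2))
zz=s["tool_pos"][2]-23.7
P=[[-15,25,zz+6],[45,25,zz+6],[45,-14,zz+6],[-5,23,zz+51],[5,23,zz+51]];px=f([[38,435],[298,436],[291,600],[78,503],[130,503]])
h,e=fit(C,P[:3]+P[3:],px,[450,-223,.267]);print("holder",h,e);print(np.round(proj(C,place(*h,P))-px,2))
y=Ro.from_matrix(tool(s)[1]).as_matrix()[:,1];print("tool",s["tool_pos"],np.arctan2(y[1],y[0]))
c,n=np.cos(v[2]),np.sin(v[2]);d=h[:2]-v[:2];print("holder in rack",c*d[0]+n*d[1],-n*d[0]+c*d[1],h[2]-v[2])
```

```text
rack [ 5.22455122e+02 -2.01959175e+02  2.79697493e-01] 2.9763952101990796
[[-0.22  0.57]
 [ 0.73 -2.98]
 [-1.81 -0.31]
 [-1.62  0.23]
 [ 1.09  0.94]
 [ 1.77  2.05]]
holder [ 4.47313037e+02 -2.23829496e+02  2.52153744e-01] 1.4586024308718493
[[-0.49 -0.14]
 [ 1.46  0.58]
 [ 0.1  -0.57]
 [-1.16 -0.03]
 [ 0.33  0.19]]
tool [ 448.03438358 -224.14885267  146.57222386] 0.26284554717636377
holder in rack -78.25961622833704 -0.27632547516773087 -0.027543748698890147
```

Run:
```python
from h import *
s=robot.read_state();C=cam("wrist",s);f=lambda L:np.array(L)/3+[290,50]
for n,L,z,o in (("ledge",[[107,30],[107,430]],30,1),("back",[[546,304],[518,577]],45,1),("lip",[[361,25],[332,575]],45,1),("sideL",[[370,304],[546,304]],45,0),("sideR",[[343,577],[518,577]],45,0),("tongueside",[[38,435],[298,436]],s["tool_pos"][2]-17.7,0),("rackside",[[110,28],[350,27]],30,0)):
    X=unproj(C,f(L),z);d=X[1]-X[0]
    a=np.arctan2(d[1],d[0])+(np.pi/2 if o else 0); 
    R=np.array([[np.cos(.27),np.sin(.27)],[-np.sin(.27),np.cos(.27)]])
    print(n,round(a,3),np.round((X[:,:2]-[522.4,-202])@R.T,1).tolist())
```

```text
ledge 0.265 [[-76.0, 129.2], [-76.6, 3.1]]
back 0.278 [[61.4, 46.3], [62.2, -45.2]]
lip 0.272 [[-1.7, 127.6], [-1.4, -43.7]]
sideL 0.271 [[5.5, 46.3], [61.4, 46.3]]
sideR 0.259 [[2.3, -44.5], [62.2, -45.2]]
tongueside 0.26 [[-92.4, 24.2], [-33.8, 23.6]]
rackside 0.274 [[-75.1, 129.8], [-1.1, 130.1]]
```

Call:
carry_out --pt "0.15 2 0 0 0 -0.008 -1" --pt "0 0 2 0 0 0 -1" --pt "0 0 3 0 0 0 -1" --pt "0 0 2.5 0 0 0 -1" --pt "0 0 1.4 0 0 0 -1"

```text
t: 7.75
tool_pos: [468.7, -215.5, 57.1]
tool_rot: [-0.001, 0.603, 0.798, -0.0]
wrist_force: [0.5, -0.6, -1.0]
finger_gap: 0.105
grip_force: 40.0
```

Call:
carry_out --pt "0 0 0 0 0 0 -1" --pt "0 0 0 0 0 0 -1"

```text
t: 8.0
tool_pos: [468.9, -216.8, 59.2]
tool_rot: [0.0, 0.604, 0.797, 0.0]
wrist_force: [0.5, -0.4, 0.9]
finger_gap: 0.103
grip_force: 40.0
```

Run:
```python
from h import *
s=robot.read_state();print(s["t"],s["tool_pos"],s["wrist_force"])
todo(s,[*(s["tool_pos"][:2]),53.6],.27)
a=robot.capture("wrist")[120:280,290:490];cv2.imwrite("pics/w3.png",cv2.resize(a,None,fx=3.6,fy=3.6,interpolation=cv2.INTER_CUBIC))
```

```text
8.0 [ 468.9497027  -216.84593938   59.17725992] [ 0.49530064 -0.36277218  0.94465427]
shift [ 0.   -0.    0.56] rotvec [0.001 0.    0.005]
```

View pics/w3.png

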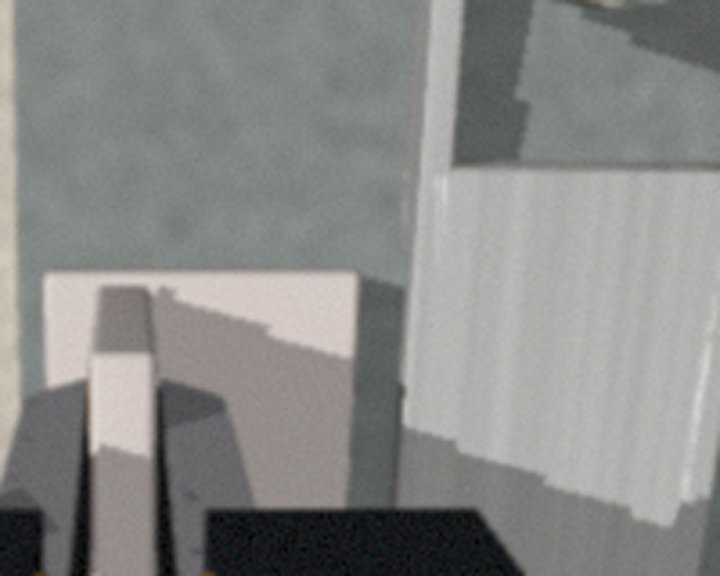

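The tongue's +y edge is at crop row 270 and the roof's +y edge at row 166. Checking their lateral spacing, which should be 21 mm.

Run:
```python
from h import *
s=robot.read_state();C=cam("wrist",s);f=lambda L:np.array(L)/3.6+[290,120]
zt=s["tool_pos"][2]-23.6+6
R=np.array([[np.cos(.27),np.sin(.27)],[-np.sin(.27),np.cos(.27)]])
for n,L,z in (("tongue",[[45,270],[357,271],[351,500]],zt),("roof",[[455,165],[715,168]],45),("lip",[[430,5],[405,380]],45),("tool",None,0)):
    X=unproj(C,f(L),z) if L else s["tool_pos"][None]
    print(n,np.round((X[:,:2]-[522.4,-202])@R.T,1).tolist())
```

```text
tongue [[-70.6, 25.4], [-12.0, 25.6], [-10.4, -21.2]]
roof [[4.0, 46.1], [52.3, 46.1]]
lip [[-2.6, 74.2], [-2.3, 5.1]]
tool [[-55.5, -0.1]]
```

Call:
carry_out --pt "0 0 0.3 0 0 0 -1" --pt "0 0 0.15 0 0 0 -1" --pt "0 0 0 0 0 0 -1" --pt "0 0 0 0 0 0 -1"

```text
t: 8.55
tool_pos: [468.4, -216.9, 54.0]
tool_rot: [0.0, 0.604, 0.797, -0.0]
wrist_force: [0.1, 0.6, -0.8]
finger_gap: 0.103
grip_force: 40.0
```

Call:
carry_out --pt "0 0 0.05 0 0 0 -1" --pt "0 0 0 0 0 0 -1" --pt "0 0 0 0 0 0 -1"

```text
t: 8.93
tool_pos: [468.4, -216.9, 53.6]
tool_rot: [0.0, 0.604, 0.797, 0.0]
wrist_force: [-0.5, -0.3, 2.3]
finger_gap: 0.105
grip_force: 40.0
```

Light contact with the ledge (about 2 N). Advancing.

Call:
carry_out --pt "0 0.5 0 0 0 0 -1" --pt "0 0.6 0 0 0 0 -1" --pt "0 0.6 0 0 0 0 -1" --pt "0 0.5 0 0 0 0 -1" --pt "0 0 0 0 0 0 -1"

```text
t: 9.55
tool_pos: [489.8, -211.0, 53.6]
tool_rot: [0.0, 0.603, 0.797, -0.0]
wrist_force: [-0.3, -0.9, 3.0]
finger_gap: 0.103
grip_force: 40.0
```

Run:
```python
from h import *
s=robot.read_state();R=np.array([[np.cos(.27),np.sin(.27)],[-np.sin(.27),np.cos(.27)]])
print(s["tool_pos"],(s["tool_pos"][:2]-[522.4,-202])@R.T,R@s["wrist_force"][:2],s["wrist_force"][2]);todo(s,s["tool_pos"],.27)
```

```text
[ 489.78987529 -211.00156864   53.55832289] [-3.38296905e+01  2.26955347e-02] [-0.58080091 -0.81774147] 3.0156843080548428
shift [0. 0. 0.] rotvec [0.    0.    0.005]
```

Call:
carry_out --pt "0 0.5 0 0 0 0 -1" --pt "0 0.5 0 0 0 0 -1" --pt "0 0.4 0 0 0 0 -1" --pt "0 0 0 0 0 0 -1" --pt "0 0 0 0 0 0 -1"

```text
t: 10.18
tool_pos: [502.9, -207.3, 53.6]
tool_rot: [0.0, 0.604, 0.797, -0.0]
wrist_force: [-2.3, -1.4, 4.4]
finger_gap: 0.104
grip_force: 40.0
```

Call:
carry_out --pt "0 0.4 0 0 0 0 -1" --pt "0 0.3 0 0 0 0 -1" --pt "0 0.2 0 0 0 0 -1" --pt "0 0 0 0 0 0 -1" --pt "0 0 0 0 0 0 -1"

```text
t: 10.8
tool_pos: [509.7, -205.4, 53.6]
tool_rot: [-0.001, 0.604, 0.797, -0.001]
wrist_force: [-14.0, -3.4, 17.5]
finger_gap: 0.102
grip_force: 40.0
```

Call:
carry_out --pt "0 0.2 0 0 0 0 -1" --pt "0 0 0 0 0 0 -1" --pt "0 0 0 0 0 0 -1"

```text
t: 11.18
tool_pos: [511.5, -204.9, 53.6]
tool_rot: [-0.001, 0.604, 0.797, -0.001]
wrist_force: [-14.9, -2.5, 19.2]
finger_gap: 0.103
grip_force: 40.0
```

Call:
carry_out --pt "0 0.1 -0.03 0 0 0 -1" --pt "0 0 0 0 0 0 -1" --pt "0 0 0 0 0 0 -1" --force 55

```text
t: 11.55
tool_pos: [513.1, -204.3, 53.6]
tool_rot: [-0.001, 0.604, 0.797, -0.001]
wrist_force: [-7.9, -2.4, 6.8]
finger_gap: 0.103
grip_force: 55.0
```

Call:
carry_out --pt "0 0.1 0 0 0 0 -1" --pt "0 0 0 0 0 0 -1" --pt "0 0 0 0 0 0 -1"

```text
t: 11.92
tool_pos: [513.7, -204.2, 53.6]
tool_rot: [-0.001, 0.604, 0.797, -0.001]
wrist_force: [-10.8, -1.9, 11.3]
finger_gap: 0.106
grip_force: 55.0
```

Run:
```python
from h import *
s=robot.read_state();R=np.array([[np.cos(.27),np.sin(.27)],[-np.sin(.27),np.cos(.27)]])
print(s["tool_pos"],(s["tool_pos"][:2]-[522.4,-202])@R.T,R@s["wrist_force"][:2],s["wrist_force"][2],s["wrist_torque"]);todo(s,s["tool_pos"],.27)
a=robot.capture("wrist")[120:280,290:490];cv2.imwrite("pics/w4.png",cv2.resize(a,None,fx=3.6,fy=3.6,interpolation=cv2.INTER_CUBIC))
```

```text
[ 513.66833688 -204.20392087   53.62892211] [-9.00317777  0.20493425] [-10.92867494   1.01819022] 11.328925604915835 [-0.76468282  2.57758971 -0.08194577]
shift [0. 0. 0.] rotvec [-0.002 -0.001  0.004]
```

View pics/w4.png

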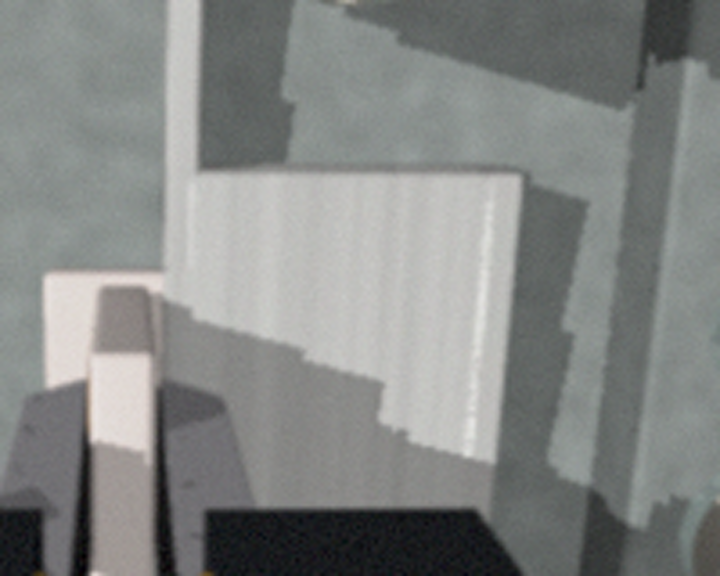

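Plate is about 2 mm from the lip (plate face near crop column 153, lip at 163). Pushing on until contact is rigid.

Call:
carry_out --pt "0 0.12 -0.02 0 0 0 -1" --pt "0 0 0 0 0 0 -1" --pt "0 0 0 0 0 0 -1"

```text
t: 12.35
tool_pos: [515.3, -203.7, 53.7]
tool_rot: [-0.001, 0.604, 0.797, -0.001]
wrist_force: [-7.2, -3.8, 4.2]
finger_gap: 0.102
grip_force: 55.0
```

Call:
carry_out --pt "0 0.1 0 0 0 0 -1" --pt "0 0 0 0 0 0 -1" --pt "0 0 0 0 0 0 -1"

```text
t: 12.72
tool_pos: [515.8, -203.6, 53.7]
tool_rot: [-0.001, 0.604, 0.797, -0.001]
wrist_force: [-9.2, -2.7, 6.8]
finger_gap: 0.106
grip_force: 55.0
```

Call:
carry_out --pt "0 0.1 0 0 0 0 -1" --pt "0 0 0 0 0 0 -1" --pt "0 0 0 0 0 0 -1"

```text
t: 13.1
tool_pos: [515.8, -203.6, 53.7]
tool_rot: [-0.002, 0.604, 0.797, -0.001]
wrist_force: [-16.1, -3.2, 12.7]
finger_gap: 0.098
grip_force: 55.0
```

Call:
carry_out --pt "0 0.08 -0.01 0 0 0 -1" --pt "0 0 0 0 0 0 -1" --pt "0 0 0 0 0 0 -1" --pt "0 0 0 0 0 0 -1"

```text
t: 13.6
tool_pos: [515.8, -203.5, 53.7]
tool_rot: [-0.002, 0.604, 0.797, -0.001]
wrist_force: [-19.5, -4.4, 15.6]
finger_gap: 0.099
grip_force: 55.0
```

Run:
```python
from h import *
s=robot.read_state();R=np.array([[np.cos(.27),np.sin(.27)],[-np.sin(.27),np.cos(.27)]])
print(s["t"],s["tool_pos"],(s["tool_pos"][:2]-[522.4,-202])@R.T,R@s["wrist_force"][:2],s["wrist_force"][2]);todo(s,s["tool_pos"],.27)
a=robot.capture("wrist")[120:280,290:490];cv2.imwrite("pics/w5.png",cv2.resize(a,None,fx=3.6,fy=3.6,interpolation=cv2.INTER_CUBIC))
```

```text
13.6 [ 515.84439641 -203.52996994   53.68938219] [-6.72619103  0.27404507] [-19.95574949   0.93739842] 15.554427374100259
shift [0. 0. 0.] rotvec [-0.005 -0.002  0.003]
```

View pics/w5.png

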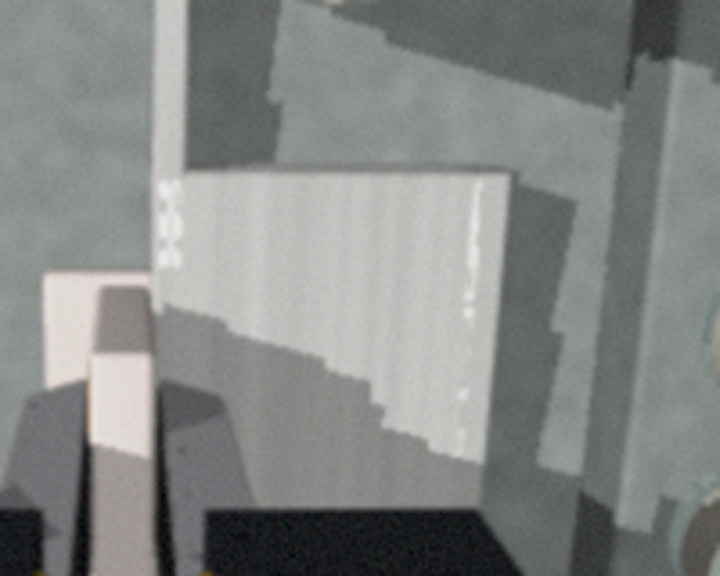

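The plate (column 152) now touches the lip edge (column 153), and the force rises with no further motion, so it is home. Handing in.

```bash
python3 -c "
from station import robot
print(robot.finish_job())"
```

```text
the job is handed in; nothing more can be done
None
```

I handed the job in with the wide holder still gripped at 55 N and its plate pressed against the lip at about 20 N. By the wrist picture and the force rise it is fully home, but I did not read the spring strip directly, and the hand-in call gave no verdict.

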